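# Set and lock the stop collar to the dowel's height

### The job

Spin the knurled brass collar on the threaded rod until its top face is level with the top of the wooden dowel standing in the bench vice. Then lock it: press down on the flush black slide in the stand's blue base and slide it fully home towards the red stripe. Let go, and do not disturb the level, socket tray, padlock or sprinkler fitting.

Things in the scene. Friction and masses are not known exactly. Their poses are not given: they have to be found in the camera images.
- stand: Blue stop stand, fixed: base 110 (its x) by 260 (its y) by 35 mm high; origin on the counter under the base's centre. A threaded rod 20 mm thick rises 90 mm from the origin along its +y axis; the rod's top is 177 mm above the counter. The flush slide lies in the base's top on the -y side; the red stripe crosses the base's top at y = -112 mm.
- collar_center (a point): Centre (on the rod's axis) of the knurled brass collar: a cylinder 50 mm across, 34 mm high, so its top face is 17 mm above this point. The rod sticks up at most 28 mm above that face. Turned anticlockwise seen from above it rises 24 mm per turn (3.8 mm per rad). It stays where left; 0.12 N m turns it. It starts 7 to 20 mm too low; its top face can reach 173 mm above the counter.
- collar (a joint): Turn of the collar, rad, growing as it turns anticlockwise seen from above and rises; 0 to 6.28, the collar's top face being 149 mm above the counter at 0 and 173 mm at 6.28.
- dowel_top (a point): Centre of the flat top end of the upright wooden dowel, 25 mm in diameter and 100 mm long, clamped in the bench vice; 160 to 169 mm above the counter. It and the vice are fixed.
- vice: Green steel bench vice bolted to the counter, jaws 100 mm wide (its y) and 125 mm high, about 270 mm long (its x, screw handle towards -x); origin on the counter under the middle of the jaws. The dowel stands between the jaws, up to 30 mm to either side of the middle.
- slide_top (a point): Centre of the top of the black ribbed rubber lock slide: a plate 50 mm wide, 70 mm long (along the stand's y), flush with the base's top (35 mm above the counter), no handle, in a bare metal channel 3 mm deep. Sprung: pressed down it sinks at most 4 mm, at 2 N per mm. About 1.2 N moves it along. Its axes are parallel to the stand's.
- lock_slide (a joint): Travel of the lock slide, m, along the stand's -y axis (away from the rod, towards the red stripe): 0 unlocked, 0.040 fully home (locked, end stop). It stays where it is left.
- level: Yellow plastic level lying flat, 45 by 200 (its y) by 24 mm; origin under its centre. Loose; leave alone.
- socket_tray: Chrome socket tray with sockets, 90 by 160 (its y) by 40 mm; origin under its centre. Loose; leave alone.
- padlock: Red padlock lying flat, body 60 by 55 by 28 mm, steel shackle reaching 74 mm along its +y; origin under the body's centre. Loose; leave alone.
- sprinkler: Green sprinkler fitting standing upright with a twist coupling as its foot, 65 mm in diameter, 105 mm high; origin under its centre. Loose; leave alone.

How it is judged:
On the way, in this order (a step that is already met when the one before it is completed fails the run):
1. the collar's top face is level with the dowel's top to 3 mm and at rest, while the lock slide is still open (under 15 mm) (z of collar_center in the frame of dowel_top between -0.02 and -0.014 m and velocity of joint collar between -0.1 and 0.1 rad/s and contact force between the fingers and collar below 0.1 N and value of joint lock_slide below 0.015 m), for 0.2 s.
2. the lock slide is home, within 4 mm of its end stop (value of joint lock_slide above 0.036 m), for 0.2 s.
At the end, for the whole second after the job is handed in: The collar's top face is level with the dowel's top to within 3 mm and still, the lock slide is within 4 mm of its end stop at the red-stripe end, and the level, socket tray, padlock and sprinkler fitting are within 20 mm of where they began (z of collar_center in the frame of dowel_top between -0.02 and -0.014 m and velocity of joint collar between -0.1 and 0.1 rad/s and value of joint lock_slide above 0.036 m); the robot touches nothing.
It fails at once if the level, socket tray, padlock or sprinkler fitting is moved by more than 20 mm (distance of any of level, socket_tray, padlock, sprinkler from where it was at the start of the episode above 0.02 m).
It fails at once if the sprinkler fitting is tipped over (angle between sprinkler's own z axis and vertical above 0.5 rad).
It also fails if it takes over 67 s, if anything falls off the work surface, if the arm or the gripper's body presses on something with over 40 N, if the wrist force passes 120 N, or if a joint passes its speed limit or range.

### The arm

A 6-joint arm with a two-finger parallel gripper is mounted at the origin on the work surface. World frame = base frame: x ahead of the robot, y to its left, z up, the work surface at z = 0. Lengths are in m, angles in rad, forces in N, time in s.
With the tool pointing down it reaches from about 0.4 to 0.825 m from the base axis. Payload 7 kg.
Tool frame: the origin (TCP) lies midway between the tips of the shut fingers; the grasp point (between the pads) lies arm.hold_point_z behind it (arm.hold_point_z is the distance from the TCP to the grasp point, in m); z points along the fingers, y is the line along which they close (so a half turn about z gives the same grasp; the last joint's range is limited). The gripper opens to 88 mm and grips with 3 to 60 N. Pads are 19 mm wide; open, the fingers measure 130 mm over their backs; the gripper's body (78 mm by 193 mm) begins 47 mm behind the grasp point.
Start: joints at [1.53, 0.359, 0.012, 0, -1.224, -0.288], TCP at [0.218, 0.639, 0.227] pointing down, gripper open.
Joint ranges: [-3.07, 3.07], [-1.43, 2.12], [-1.02, 1.25], [-3.03, 1.67], [-3.05, -0], [-3.03, 3.03]. Speed limits (rad/s): [2.39, 2.39, 3.01, 3.14, 3.14, 3.14].

### API

Orientations are given as [roll, pitch, yaw] about the fixed x, y, z axes, in that order (R = Rz(yaw) Ry(pitch) Rx(roll)).
In Python, from station import arm gives the robot as it stands.
- The arm moves only by the shell command python3 -m crank 'ROWS' [OPENING] [FORCE]. ROWS is JSON, a list that holds one entry, the list of rows, each a list of 4 numbers: the shift along the tool's x, y, z in units of 25 mm (1.0 is 25 mm), then the turn about the tool's z in units of 5 degrees (1.0 is 5 degrees). A call has 1 to 12 rows; each row is the pose to reach, as a shift and turn from the pose commanded when the call began, along the tool's axes at that moment; what a row does not reach only later rows make up. A row lasts 1/8 s, in which the tool goes at most 62.5 mm and 10.7 degrees, less where a joint would pass 70% of its speed; a pose out of reach is approached as far as the arm can. A call with a gripper value outside its range is refused whole. OPENING is the closure, from 0 (fully open) to 1 (shut), set as the call begins (- or left out, the last holds). The fingers move at their own pace and stop on an object; FORCE is the grip in N (left out, the last holds). Time passes only in rows, so rows that repeat a pose let the fingers close. It gives the time, the measured TCP pose, the force, the opening and the grip force at its end, in the units of the state.
- arm.get_state(): the state, without advancing time (a new reading comes with each control period).
- arm.grab_frame(name): name is "scene" or "top" or "wrist"; returns (picture, depth): 420x560x3 uint8, red, green, blue; 420x560 float32, m along the optical axis (not along the pixel's ray), 0 where there is no reading.
- arm.get_calibration(name): a dict with "mtx" (3x3 intrinsics, pixels), "k1" (the pictures are not rectified: a ray, as slopes to the right and down, at radius r is drawn at 1 + k1 r^2 times it, then the intrinsics apply), "R" (3x3) and "t" (3): a world point X has camera coordinates R X + t; the wrist camera has in their place "mount" (4x4, takes a point from camera to tool coordinates, whose origin is the TCP and whose axes are the flange's). Camera axes: x right, y down, z forward; pixel columns grow to the right and rows downward; lengths in m; the calibration is good to about 2 mm. A picture is of the moment at which its call begins: read the wrist's pose just before it. get_calibration takes no time and is no camera call.
- arm.job_done(): hands the job in; it is judged then, once.
Trained networks look in the newest picture that a camera, given by its name, has taken for a name from the list of things; names that differ only in an ending like _2 or _b are one class to them, and where a whole thing is asked for, a point or a joint stands for the part that bears it (a point fixed in the world has none). Each returns a list of dicts, best first, with "score" (0 to 1); they miss things now and then, are a little off and sometimes report something else, mostly with a low value. They report only what shows in the picture. A call takes as long as a camera call.
- arm.recognise(thing, camera): "extent" ([left, top, width, height] in pixels, round what is visible of it).
- arm.trace(thing, camera): "mask" (420x560 bool, what is visible of it) and "extent" ([left, top, width, height] in pixels, round what is visible of it).
The state is a dict: "t": time; "q": joint angles; "qd": joint speeds; "joint_efforts": joint torques, N m; "eef_pos": TCP position; "ee_rot": TCP orientation; "force": force on the tool from outside, world axes, zero at the start; "moment": the same for the moment, N m; "width": finger opening in m; "gripper_force": force on a finger pad.
Only numpy, scipy, OpenCV 4.12 (cv2) and the standard library are available. Lean on these libraries where they do the work, as an engineer would, in place of code of your own. Each camera call takes 0.05 s, during which the arm holds its last target. There are 200 camera calls.

## Working session

There is one attempt and no reset: what is moved stays moved. The work goes in short steps, Python scripts to look and compute and a shell command to move; the robot and the scene stay as the last step left them, time stands still between calls to the robot, and variables do not carry over. Pictures are saved under pics/ and viewed, at most 10 in all, crops included, and the job is handed in when it is done.

```bash
mkdir -p pics; ls; cat > h.py <<'E'
import numpy as np, cv2
from station import arm
from scipy.spatial.transform import Rotation as Ro
def pts(cam,depth,mask,st=None):
    """world points of masked pixels"""
    c=arm.get_calibration(cam);v,u=np.nonzero(mask&(depth>0))
    K=np.array(c["mtx"]);xd=(u-K[0,2])/K[0,0];yd=(v-K[1,2])/K[1,1]
    x,y=xd.copy(),yd.copy()
    for _ in range(8):
        s=1+c["k1"]*(x*x+y*y);x,y=xd/s,yd/s
    z=depth[v,u];P=np.stack([x*z,y*z,z],1)
    if "mount" in c:
        M=np.array(c["mount"]);P=P@M[:3,:3].T+M[:3,3]
        R=Ro.from_euler("xyz",st["ee_rot"]).as_matrix();return P@R.T+np.array(st["eef_pos"])
    return (P-np.array(c["t"]))@np.array(c["R"])
E
python3 - <<'E'
from h import *
print(arm.hold_point_z, arm.get_state())
for cam in("scene","top"):
    im,d=arm.grab_frame(cam); cv2.imwrite(f"pics/{cam}0.png",im[:,:,::-1]); np.save(f"{cam}_d.npy",d)
    for n in["stand","collar_center","dowel_top","vice","slide_top","level","socket_tray","padlock","sprinkler"]:
        for r in arm.trace(n,cam)[:1]:
            P=pts(cam,d,r["mask"]);print(cam,n,round(r["score"],2),r["extent"],len(P),np.percentile(P,[3,50,97],axis=0).round(3).tolist() if len(P) else "")
E
```

```text
pics
0.0188 {'t': 0.0, 'q': array([ 1.53011532e+00,  3.59370723e-01,  1.10636814e-02, -3.46627485e-04,
       -1.22408937e+00, -2.88086860e-01]), 'qd': array([-8.93649529e-04, -7.36034026e-05, -1.79081003e-04, -1.15459775e-03,
       -7.90835607e-04,  1.06725041e-03]), 'joint_efforts': array([ 3.05304602e-04, -5.82709908e+01,  2.93059123e+01,  6.99741080e+00,
        6.97597337e-03, -1.46000339e-04]), 'eef_pos': array([0.21781963, 0.63837743, 0.22563587]), 'ee_rot': array([ 3.13996592e+00, -1.42233360e-04, -3.28885794e-01]), 'force': array([ 1.38642295, -0.36366322,  0.42767084]), 'moment': array([ 0.00513175, -0.03347256, -0.07372849]), 'gripper_force': 0.0, 'width': 0.08774180963258649}
scene stand 0.84 [180.6, 170.8, 98.2, 69.6] 3347 [[0.469, -0.287, 0.012], [0.561, -0.156, 0.036], [0.627, -0.049, 0.154]]
scene collar_center 0.83 [242.5, 186.0, 19.4, 12.7] 244 [[0.566, -0.108, 0.127], [0.591, -0.083, 0.151], [0.602, -0.063, 0.156]]
scene vice 0.87 [333.5, 171.3, 59.6, 85.5] 2474 [[0.446, 0.153, 0.016], [0.623, 0.2, 0.106], [0.697, 0.261, 0.128]]
scene slide_top 0.69 [207.1, 188.9,
[... 970 characters left out ...]
0.7, 55.9, 91.6] 2431 [[0.449, 0.154, 0.012], [0.583, 0.207, 0.104], [0.686, 0.268, 0.129]]
top slide_top 0.94 [334.3, 218.0, 25.3, 19.8] 387 [[0.502, -0.231, 0.027], [0.529, -0.198, 0.034], [0.556, -0.164, 0.041]]
top level 0.55 [252.0, 138.0, 65.4, 19.2] 1022 [[0.755, -0.098, 0.002], [0.778, -0.002, 0.023], [0.805, 0.088, 0.03]]
top socket_tray 0.89 [389.8, 163.2, 60.1, 36.7] 1637 [[0.629, -0.496, -0.002], [0.673, -0.42, 0.017], [0.715, -0.339, 0.043]]
top padlock 0.82 [418.8, 244.1, 32.3, 23.3] 444 [[0.406, -0.504, 0.008], [0.444, -0.471, 0.025], [0.478, -0.425, 0.033]]
top sprinkler 0.78 [129.6, 232.9, 26.1, 28.6] 520 [[0.437, 0.398, -0.002], [0.471, 0.417, 0.076], [0.504, 0.457, 0.108]]
```

```bash
cat >> h.py <<'E'
def rows(target,yaw=None):
    s=arm.get_state();R=Ro.from_euler("xyz",s["ee_rot"]).as_matrix()
    d=R.T@(np.array(target)-s["eef_pos"])/.025
    t=0 if yaw is None else -((yaw-s["ee_rot"][2]+np.pi)%(2*np.pi)-np.pi)*180/np.pi/5
    print("units",d.round(2),"turn",round(t,2),"t",round(s["t"],2),"q",np.round(s["q"],2),"yaw",round(s["ee_rot"][2],3),np.round(s["eef_pos"],4),"F",np.round(s["force"],1),"w",round(s["width"],4))
E
python3 - <<'E'
from h import *
print(arm.get_calibration("wrist"))
for cam in("scene","top"):
    d=np.load(f"{cam}_d.npy")
    P=pts(cam,d,np.ones(d.shape,bool))
    Q=P[(abs(P[:,2]-.035)<.006)&(P[:,0]>.42)&(P[:,0]<.66)&(P[:,1]>-.33)&(P[:,1]<-.02)]
    print(cam,cv2.minAreaRect(Q[:,:2].astype(np.float32)*1000))
    for n,x,y in(("collar",.579,-.086),("dowel",.583,.226)):
        Q=P[(np.hypot(P[:,0]-x,P[:,1]-y)<.022)&(P[:,2]>.13)];print(n,len(Q),Q.mean(0),np.sort(Q[:,2])[-40::4].round(3))
rows([.53,.2,.33])
E
```

```text
{'mtx': array([[310.52281101,   0.        , 283.14115585],
       [  0.        , 310.52281101, 207.6258973 ],
       [  0.        ,   0.        ,   1.        ]]), 'k1': -0.03752401790472414, 'mount': array([[-4.43563467e-04, -9.69192179e-01, -2.46305345e-01,
         6.50428275e-02],
       [ 9.99999837e-01, -5.18748094e-04,  2.40365068e-04,
        -3.90554793e-04],
       [-3.60730373e-04, -2.46305199e-01,  9.69192251e-01,
        -1.57141170e-01],
       [ 0.00000000e+00,  0.00000000e+00,  0.00000000e+00,
         1.00000000e+00]])}
scene ((540.7200927734375, -170.7064208984375), (264.4588317871094, 113.61641693115234), 67.25816345214844)
collar 224 [ 0.5842642  -0.08480948  0.15669917] [0.172 0.174 0.176 0.176 0.176 0.177 0.177 0.178 0.179 0.18 ]
dowel 132 [0.58811332 0.22696116 0.15537454] [0.166 0.166 0.166 0.167 0.167 0.168 0.168 0.168 0.169 0.17 ]
top ((542.1939086914062, -169.46351623535156), (260.7557678222656, 110.10089874267578), 67.0677719116211)
collar 193 [ 0.57869459 -0.08576737  0.15740799] [0.171 0.172 0.174 0.175 0.176 0.177 0.177 0.178 0.18  0.181]
dowel 77 [0.58472354 0.22710906 0.16079155] [0.164 0.164 0.165 0.166 0.167 0.167 0.168 0.169 0.169 0.17 ]
units [17.48 12.58 -4.14] turn 0 t 1.0 q [ 1.53  0.36  0.01  0.   -1.22 -0.29] yaw -0.329 [0.218  0.6388 0.2266] F [-0.4 -0.5  0.5] w 0.0878
```

View pics/scene0.png

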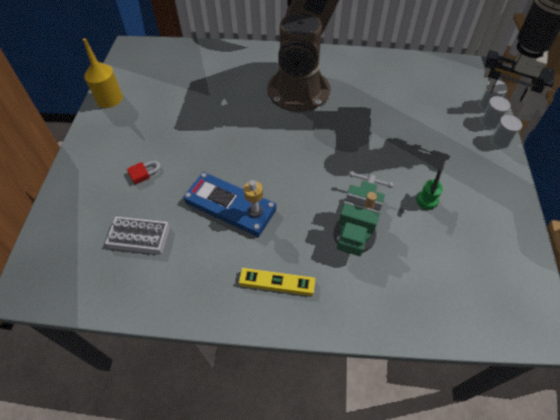

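```bash
python3 -m crank '[[[2,1.1,-0.8,0],[4,2.2,-1.7,0],[6,3.4,-1.7,0],[8,4.5,-1.7,0],[10,5.6,-1.7,0],[12,6.7,-1.7,0],[14,7.8,-1.7,0],[16,9,-1.7,0],[18,10.1,-1.7,0],[19.2,10.8,-1.7,0],[19.2,10.8,-1.7,0],[19.2,10.8,-1.7,0]]]' 0
cat > look.py <<'E'
from h import *
import sys
def look(name,thing,x,y,zlo,zhi,r):
    st=arm.get_state();im,d=arm.grab_frame("wrist");cv2.imwrite(f"pics/{name}.png",im[:,:,::-1])
    P=pts("wrist",d,np.ones(d.shape,bool),st);R=arm.trace(thing,"wrist")
    for t in R[:1]:
        Q=pts("wrist",d,t["mask"],st);print(thing,round(t["score"],2),t["extent"],np.percentile(Q,[3,50,97],axis=0).round(4).tolist())
    k=(np.hypot(P[:,0]-x,P[:,1]-y)<r)&(P[:,2]>zlo)&(P[:,2]<zhi);Q=P[k]
    h,e=np.histogram(Q[:,2],np.arange(zlo,zhi,.001));print(len(Q),dict(zip((e[:-1]*1000).round().astype(int).tolist(),h.tolist())))
    return P,st
E
python3 - <<'E'
from look import *
P,st=look("w1","dowel_top",.586,.227,.13,.185,.03)
rows([.5765,-.087,.27],-.4)
for i in range(4):
    st=arm.get_state();im,d=arm.grab_frame("wrist");P=pts("wrist",d,np.ones(d.shape,bool),st)
    Q=P[(np.hypot(P[:,0]-.586,P[:,1]-.227)<.03)&(P[:,2]>.155)&(P[:,2]<.175)];print(len(Q),np.median(Q,0),Q.mean(0))
E
```

```text
t: 2.5
eef_pos: [0.585, 0.2283, 0.269]
ee_rot: [-3.142, 0.0, -0.329]
force: [-0.5, -0.5, -0.4]
width: 0.0876
gripper_force: 0.0
dowel_top 0.95 [272.9, 180.6, 25.6, 41.2] [[0.5736, 0.2161, 0.1171], [0.5872, 0.2268, 0.1645], [0.5957, 0.2381, 0.166]]
773 {130: 3, 131: 3, 132: 5, 133: 7, 134: 6, 135: 3, 136: 4, 137: 5, 138: 9, 139: 1, 140: 3, 141: 3, 142: 8, 143: 3, 144: 6, 145: 6, 146: 4, 147: 4, 148: 4, 149: 9, 150: 3, 151: 6, 152: 3, 153: 7, 154: 8, 155: 5, 156: 4, 157: 6, 158: 6, 159: 7, 160: 5, 161: 6, 162: 5, 163: 88, 164: 288, 165: 208, 166: 22, 167: 0, 168: 0, 169: 0, 170: 0, 171: 0, 172: 0, 173: 0, 174: 0, 175: 0, 176: 0, 177: 0, 178: 0, 179: 0, 180: 0, 181: 0, 182: 0, 183: 0}
units [ 3.76 12.07 -0.03] turn 0.83 t 2.6 q [ 0.68  0.26 -0.03 -0.   -1.28  0.56] yaw -0.328 [0.5846 0.229  0.2692] F [ 0.2  0.4 -0.5] w 0.0876
650 [0.58466367 0.22745307 0.16466015] [0.58457222 0.22751543 0.16431182]
648 [0.58454121 0.22754858 0.16467363] [0.58452684 0.22752487 0.16435288]
648 [0.58462159 0.22752714 0.16465761] [0.58453385 0.22752821 0.1643332 ]
645 [0.58466486 0.22749103 0.1646569 ] [0.58460001 0.2274842  0.16436822]
```

```bash
python3 -m crank '[[[0.4,1.2,0,2],[0.8,2.5,0,4],[1.2,4,0,6],[1.7,5.5,0,8],[2.2,7,0,10],[2.7,8.5,0,12],[3.2,10,0,14],[3.5,11.2,0,16],[3.76,12.07,0,18],[3.76,12.07,0,20],[3.76,12.07,0,22],[3.76,12.07,0,24]]]'
python3 -m crank '[[[0,0,0,2],[0,0,0,4],[0,0,0,6],[0,0,0,8],[0,0,0,10],[0,0,0,12],[0,0,0,12],[0,0,0,12]]]'
python3 - <<'E'
from look import *
P,st=look("w2","collar_center",.5765,-.087,.135,.185,.035)
for lo,hi in((.148,.160),(.172,.182)):
    Q=P[(np.hypot(P[:,0]-.5765,P[:,1]+.087)<.035)&(P[:,2]>lo)&(P[:,2]<hi)];print(len(Q),np.median(Q,0),cv2.minEnclosingCircle(Q[:,:2].astype(np.float32)*1000))
rows([.5765,-.087,.145])
E
```

```text
t: 4.3
eef_pos: [0.5766, -0.0873, 0.2692]
ee_rot: [-3.141, 0.0, -2.428]
force: [-0.8, 0.7, -0.2]
width: 0.0875
gripper_force: 0.0
t: 5.3
eef_pos: [0.5766, -0.0874, 0.2691]
ee_rot: [3.142, 0.0, 2.817]
force: [-0.2, -0.6, 0.4]
width: 0.0876
gripper_force: 0.0
collar_center 0.69 [252.7, 174.6, 57.5, 57.0] [[0.5516, -0.1097, 0.0464], [0.5706, -0.0846, 0.151], [0.5989, -0.0636, 0.1527]]
2429 {135: 5, 136: 5, 137: 8, 138: 7, 139: 6, 140: 6, 141: 14, 142: 6, 143: 12, 144: 13, 145: 10, 146: 12, 147: 40, 148: 40, 149: 95, 150: 598, 151: 819, 152: 227, 153: 7, 154: 1, 155: 5, 156: 11, 157: 3, 158: 0, 159: 6, 160: 14, 161: 1, 162: 0, 163: 7, 164: 10, 165: 2, 166: 1, 167: 6, 168: 12, 169: 4, 170: 1, 171: 9, 172: 45, 173: 30, 174: 41, 175: 127, 176: 141, 177: 22, 178: 0, 179: 0, 180: 0, 181: 0, 182: 0, 183: 0}
1812 [ 0.5718292  -0.08480496  0.15117812] ((575.7825317382812, -86.81036376953125), 25.87397003173828)
406 [ 0.57501533 -0.08632367  0.17577925] ((575.9019775390625, -86.56810760498047), 9.903263092041016)
units [0.01 0.02 4.96] turn 0 t 5.4 q [ 0.18  0.18 -0.13 -0.   -1.26 -2.08] yaw 2.816 [ 0.5766 -0.0875  0.2691] F [-0.5 -0.3 -0.6] w 0.0878
```

View pics/w2.png

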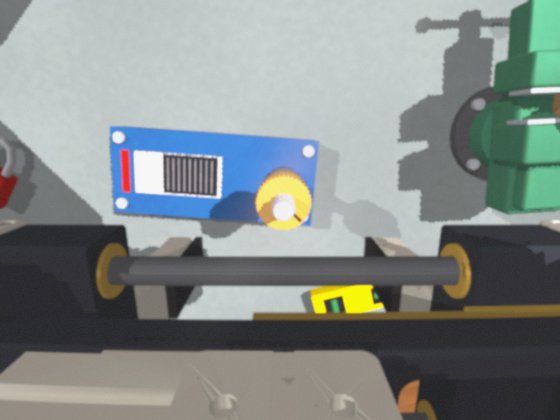

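```bash
python3 -m crank '[[[0,0,1.5,0],[0,0,3,0],[0,0,4,0],[0,0,5,0],[0,0,5.72,0],[0,0,5.72,0],[0,0,5.72,0]]]' 0
python3 -m crank '[[[0,0,0,0],[0,0,0,0],[0,0,0,0],[0,0,0,0],[0,0,0,0],[0,0,0,0]]]' 1 20
```

```text
t: 6.28
eef_pos: [0.5771, -0.0877, 0.1268]
ee_rot: [3.141, 0.001, 2.814]
force: [0.3, 0.1, 0.3]
width: 0.0878
gripper_force: 0.0
t: 7.02
eef_pos: [0.5767, -0.0876, 0.1262]
ee_rot: [3.142, 0.0, 2.813]
force: [-0.9, 1.1, 1.7]
width: 0.0495
gripper_force: 20.0
```

```bash
python3 -m crank '[[[0,0,-0.02,-1],[0,0,-0.04,-3],[0,0,-0.07,-5],[0,0,-0.1,-7],[0,0,-0.12,-9],[0,0,-0.15,-11],[0,0,-0.18,-13],[0,0,-0.2,-15],[0,0,-0.23,-17],[0,0,-0.25,-19],[0,0,-0.27,-20],[0,0,-0.27,-20]]]'
python3 -m crank '[[[0,0,-0.02,-1],[0,0,-0.04,-3],[0,0,-0.07,-5],[0,0,-0.1,-7],[0,0,-0.12,-9],[0,0,-0.15,-11],[0,0,-0.18,-13],[0,0,-0.2,-15],[0,0,-0.23,-17],[0,0,-0.25,-19],[0,0,-0.27,-20.5],[0,0,-0.27,-20.5]]]'
python3 -m crank '[[[0,0,0,0],[0,0,0,0],[0,0,0,0],[0,0,0,0]]]' 0
```

```text
t: 8.52
eef_pos: [0.5768, -0.0878, 0.1329]
ee_rot: [-3.141, -0.0, -1.726]
force: [-0.4, -0.8, 1.4]
width: 0.0496
gripper_force: 20.0
t: 10.02
eef_pos: [0.577, -0.0877, 0.1397]
ee_rot: [3.141, -0.001, 0.061]
force: [2.1, 0.0, -0.9]
width: 0.0494
gripper_force: 20.0
t: 10.52
eef_pos: [0.5765, -0.0876, 0.1395]
ee_rot: [-3.142, 0.0, 0.063]
force: [-0.4, -0.1, -0.3]
width: 0.0836
gripper_force: 0.0
```

```bash
python3 -m crank '[[[0,0,-1,0],[0,0,-2.5,0],[0,0,-4,0],[0,0,-5.18,0],[0,0,-5.18,0],[0,0,-5.18,0],[0,0,-5.18,0]]]' 0
python3 - <<'E'
from look import *
P,st=look("w3","slide_top",.5765,-.087,.145,.185,.035)
Q=P[(np.hypot(P[:,0]-.5765,P[:,1]+.087)<.035)&(P[:,2]>.16)&(P[:,2]<.170)];print(len(Q),np.median(Q,0))
rows([.5765,-.087,.145])
E
```

```text
t: 11.4
eef_pos: [0.5761, -0.0877, 0.2679]
ee_rot: [-3.142, 0.002, 0.064]
force: [0.4, 0.5, -0.5]
width: 0.0873
gripper_force: 0.0
slide_top 0.72 [331.8, 198.1, 65.2, 43.4] [[0.5096, -0.2324, 0.0313], [0.5328, -0.1945, 0.0338], [0.5592, -0.1621, 0.0354]]
2726 {145: 11, 146: 4, 147: 10, 148: 9, 149: 5, 150: 10, 151: 4, 152: 6, 153: 11, 154: 13, 155: 7, 156: 10, 157: 12, 158: 12, 159: 9, 160: 22, 161: 44, 162: 49, 163: 278, 164: 1052, 165: 649, 166: 55, 167: 6, 168: 10, 169: 5, 170: 3, 171: 11, 172: 33, 173: 39, 174: 43, 175: 150, 176: 127, 177: 17, 178: 0, 179: 0, 180: 0, 181: 0, 182: 0, 183: 0, 184: 0}
2170 [ 0.5793857  -0.08713528  0.16470102]
units [ 0.02 -0.03  4.93] turn 0 t 11.5 q [ 0.18  0.18 -0.13 -0.   -1.26  1.45] yaw 0.064 [ 0.5762 -0.0877  0.2681] F [0.3 0.9 0.7] w 0.0876
```

View pics/w3.png

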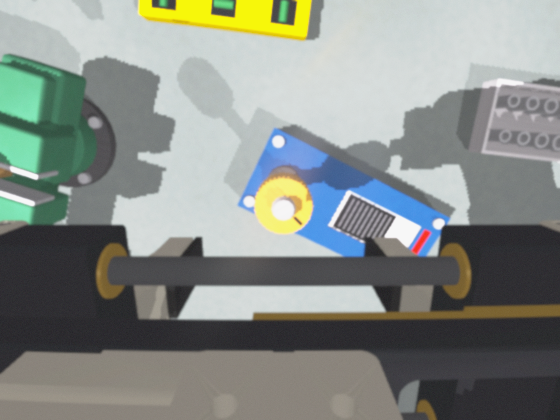

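```bash
python3 -m crank '[[[-0.5,1,0,2],[-1,2,0,4],[-1.5,3,0,6],[-2,4,0,8],[-2.12,4.25,0,10],[-2.12,4.25,0,12],[-2.12,4.25,0,14],[-2.12,4.25,0,16],[-2.12,4.25,1,18],[-2.12,4.25,2.5,20],[-2.12,4.25,4,22],[-2.12,4.25,5.1,23.3]]]' 1
python3 -m crank '[[[0,0,0,0],[0,0,0,0],[0,0,0,0]]]'
python3 - <<'E'
from look import *
P,st=look("w4","slide_top",.53,-.197,.025,.045,.06)
im,d=cv2.imread("pics/w4.png"),arm.grab_frame("wrist")[1]
for r in arm.trace("slide_top","wrist")[:1]:
    Q=pts("wrist",d,r["mask"],st);Q=Q[abs(Q[:,2]-.034)<.006];print(cv2.minAreaRect(Q[:,:2].astype(np.float32)*1000),np.median(Q,0))
rows([.5303,-.1969,.04],-1.97)
E
```

```text
t: 13.0
eef_pos: [0.5296, -0.197, 0.1395]
ee_rot: [3.14, -0.001, -1.974]
force: [0.9, -0.2, -0.3]
width: 0.0006
gripper_force: 0.0
t: 13.38
eef_pos: [0.5314, -0.1972, 0.143]
ee_rot: [-3.139, 0.001, -1.968]
force: [-0.0, -0.6, 0.8]
width: 0.0007
gripper_force: 0.0
slide_top 0.74 [254.8, 165.7, 58.9, 74.7] [[0.5003, -0.2319, 0.0324], [0.5279, -0.2036, 0.0338], [0.5518, -0.1731, 0.0352]]
10084 {25: 0, 26: 0, 27: 0, 28: 0, 29: 45, 30: 565, 31: 1075, 32: 1124, 33: 3808, 34: 3056, 35: 401, 36: 10, 37: 0, 38: 0, 39: 0, 40: 0, 41: 0, 42: 0, 43: 0}
((528.7310791015625, -199.41497802734375), (65.31640625, 49.992218017578125), 67.11945343017578) [ 0.52798916 -0.20362611  0.03408579]
units [0.   0.03 4.09] turn 0.01 t 13.57 q [-0.01  0.25 -0.35  0.   -0.97 -0.39] yaw -1.969 [ 0.5308 -0.1971  0.1423] F [ 0.8 -0.3 -0.3] w 0.0004
```

View pics/w4.png

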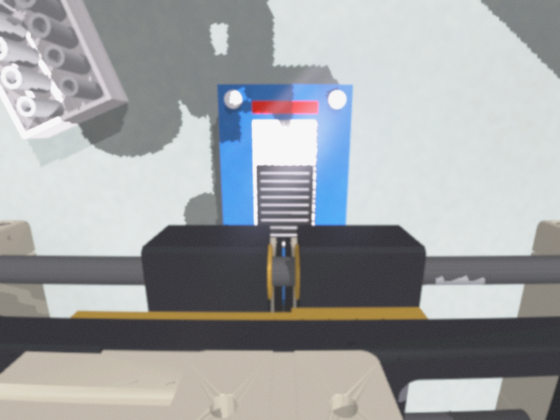

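```bash
python3 -m crank '[[[0,0,1,0],[0,0,2.2,0],[0,0,3.3,0],[0,0,4,0],[0,0,4.2,0],[0,0,4.2,0],[0,0,4.2,0]]]'
python3 -m crank '[[[0,0,0.06,0],[0,0,0.12,0],[0,0,0.18,0],[0,0,0.18,0],[0,0,0.18,0]]]'
```

```text
t: 14.45
eef_pos: [0.5312, -0.1972, 0.0375]
ee_rot: [-3.14, 0.0, -1.969]
force: [-0.2, -1.3, -0.5]
width: 0.0003
gripper_force: 0.0
t: 15.08
eef_pos: [0.5309, -0.1971, 0.0325]
ee_rot: [-3.141, 0.0, -1.969]
force: [-1.0, 1.4, 5.3]
width: 0.0006
gripper_force: 2.5
```

```bash
python3 -m crank '[[[0,0,0.03,0],[0,0,0.04,0],[0.2,0,0.04,0],[0.4,0,0.04,0],[0.6,0,0.04,0],[0.8,0,0.04,0],[1,0,0.04,0],[1.2,0,0.04,0],[1.4,0,0.04,0],[1.6,0,0.04,0],[1.7,0,0.04,0],[1.7,0,0.04,0]]]'
```

```text
t: 16.58
eef_pos: [0.5159, -0.2361, 0.0323]
ee_rot: [-3.138, 0.001, -1.969]
force: [0.9, 3.5, 8.7]
width: 0.0002
gripper_force: 4.4
```

```bash
python3 -m crank '[[[0,0,-0.3,0],[0,0,-1,0],[0,0,-2,0],[-0.6,0,-3,0],[-1.2,0,-4.2,0],[-1.7,0,-4.2,0],[-1.7,0,-4.2,0],[-1.7,0,-4.2,0]]]'
python3 - <<'E'
from look import *
look("w5","slide_top",.53,-.197,.025,.045,.06)
st=arm.get_state();d=arm.grab_frame("wrist")[1]
for r in arm.trace("slide_top","wrist")[:1]:
    Q=pts("wrist",d,r["mask"],st);Q=Q[abs(Q[:,2]-.034)<.006];print(cv2.minAreaRect(Q[:,:2].astype(np.float32)*1000))
    print("far/near edge along stand y from rod", np.percentile((Q[:,:2]-[.5766,-.0873])@[.389,.921],[1,50,99]))
E
```

```text
t: 17.58
eef_pos: [0.5295, -0.1972, 0.135]
ee_rot: [3.14, -0.001, -1.969]
force: [0.2, 0.5, -0.1]
width: 0.0004
gripper_force: 0.0
10174 {25: 0, 26: 0, 27: 0, 28: 1, 29: 35, 30: 503, 31: 951, 32: 1242, 33: 3986, 34: 3035, 35: 415, 36: 6, 37: 0, 38: 0, 39: 0, 40: 0, 41: 0, 42: 0, 43: 0}
((515.8279418945312, -230.07518005371094), (71.31490325927734, 50.79533386230469), 66.9366226196289)
far/near edge along stand y from rod [-0.18922808 -0.15703047 -0.1212278 ]
```

View pics/w5.png

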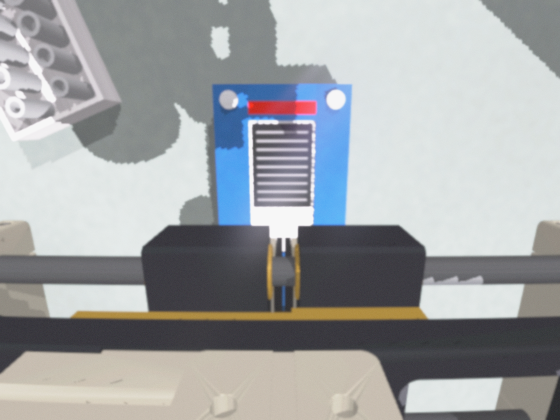

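```bash
python3 -m crank '[[[1,0,1,0],[1.4,0,2.2,0],[1.4,0,3.2,0],[1.4,0,3.8,0],[1.4,0,4.05,0],[1.4,0,4.15,0],[1.4,0,4.2,0],[1.4,0,4.2,0],[1.4,0,4.2,0]]]'
python3 -m crank '[[[0.1,0,0.02,0],[0.2,0,0.02,0],[0.3,0,0.02,0],[0.4,0,0.02,0],[0.5,0,0.02,0],[0.6,0,0.02,0]]]'
python3 -m crank '[[[0,0,-0.3,0],[0,0,-1,0],[0,0,-2,0],[-0.8,0,-3,0],[-1.6,0,-4.2,0],[-2,0,-4.2,0],[-2,0,-4.2,0],[-2,0,-4.2,0],[-2,0,-4.2,0]]]'
python3 - <<'E'
from look import *
look("w6","slide_top",.53,-.197,.025,.045,.06)
st=arm.get_state();d=arm.grab_frame("wrist")[1]
for r in arm.trace("slide_top","wrist")[:1]:
    Q=pts("wrist",d,r["mask"],st);Q=Q[abs(Q[:,2]-.034)<.006];print(cv2.minAreaRect(Q[:,:2].astype(np.float32)*1000))
    print("far/near edge along stand y from rod", np.percentile((Q[:,:2]-[.5766,-.0873])@[.389,.921],[1,50,99]))
E
```

```text
t: 18.9
eef_pos: [0.5166, -0.2294, 0.0323]
ee_rot: [-3.141, -0.0, -1.969]
force: [-4.5, 0.6, 7.4]
width: 0.0008
gripper_force: 3.6
t: 19.65
eef_pos: [0.5136, -0.243, 0.0325]
ee_rot: [-3.137, 0.001, -1.968]
force: [1.2, 3.0, 5.5]
width: 0.0006
gripper_force: 2.6
t: 20.78
eef_pos: [0.5299, -0.1974, 0.1349]
ee_rot: [3.14, -0.001, -1.97]
force: [-0.6, -0.2, -0.2]
width: 0.0006
gripper_force: 0.0
slide_top 0.8 [250.7, 123.4, 64.2, 84.2] [[0.4871, -0.2639, 0.0325], [0.5151, -0.2317, 0.0338], [0.5429, -0.1979, 0.0351]]
10159 {25: 0, 26: 0, 27: 0, 28: 0, 29: 29, 30: 469, 31: 1011, 32: 1042, 33: 3873, 34: 3264, 35: 462, 36: 9, 37: 0, 38: 0, 39: 0, 40: 0, 41: 0, 42: 0, 43: 0}
((515.5269775390625, -229.51866149902344), (70.60196685791016, 50.544715881347656), 67.42672729492188)
far/near edge along stand y from rod [-0.18984752 -0.15690841 -0.12109017]
```

```bash
python3 -c "
import cv2,numpy as np
a,b=[cv2.resize(cv2.imread(f'pics/{n}.png')[80:240,205:360],None,fx=2.5,fy=3,interpolation=0) for n in('w5','w6')]
cv2.imwrite('pics/cmp.png',np.hstack([a,b]))"
```

```text
(no output)
```

View pics/cmp.png

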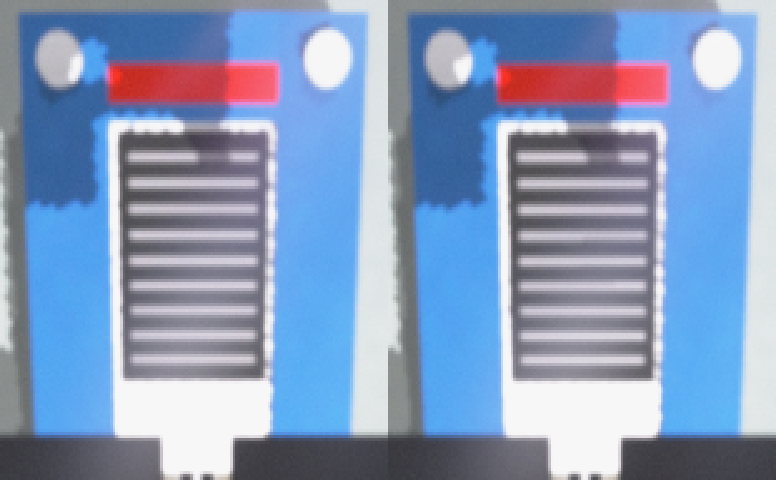

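The slide did not move on a second push of about 3 N, so it is on its end stop. The collar has not been touched since it was measured level with the dowel, and the arm is clear of everything.

```bash
python3 -c "
from station import arm
print(arm.job_done())"
```

```text
the job is handed in; nothing more can be done
None
```

The job is handed in, verdict not shown: collar top and dowel top both measured 164.7 mm above the counter, the lock slide is against its end stop at the red stripe, and the arm touched none of the loose items.

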